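Lock the loupe into its bayonet mount

ROBOT

A 7-joint arm with a two-finger parallel gripper is mounted at the origin on the work surface. World frame = base frame: x ahead of the robot, y to its left, z up, the work surface at z = 0. Lengths are in m, angles in rad, forces in N, time in s.
With the tool pointing down it reaches from about 0.4 to 0.85 m from the base axis. Payload 10.4 kg.
Tool frame: the origin (TCP) lies at the very end of the fingers, on their centre line; the grasp point (between the pads) lies 19 mm behind it; z points along the fingers, y is the line along which they close (so a half turn about z gives the same grasp; the last joint's range is limited). The gripper opens to 85 mm and grips with 20 to 120 N. Pads are 22 mm wide; open, the fingers measure 114 mm over their backs; the gripper's body (76 mm by 85 mm) begins 54 mm behind the grasp point. The pads swing forward as they close: fully open they stand 13 mm farther back than shut.
Start: joints at [1.144, 0.332, -0.065, 1.46, 0.022, 1.35, -0.088], TCP at [0.246, -0.575, 0.203] pointing down, gripper open.
Joint ranges: [-2.6, 2.6], [-0.5, 2.12], [-1.47, 1.34], [0.16, 2.42], [-1.27, 4.41], [0.06, 2.06], [-2.6, 2.6]. Speed limits (rad/s): [2.22, 2.22, 2.79, 2.79, 3.14, 3.14, 3.14].

INTERFACE

Orientations are given as a unit quaternion [x, y, z, w].
In Python, from workcell import * gives the robot as it stands.
- The arm moves only by the tool step_arm, never from a script. Its argument "commands" is one flat list of numbers, 7 for each row, row after row: the finger opening in mm, from 0 to 85.4, then the shift along the world's x, y, z as a fraction of full scale, then the turn, a rotation vector about the world's x, y, z as a fraction of full scale. A call has exactly 10 rows; each row is the pose to reach, as a shift and turn from the pose commanded when the call began, turning the shorter way round; what a row does not reach only later rows make up. Full scale, the value 1, is 0.6 m for a shift and pi rad for a turn. A row lasts 1/8 s, in which the tool goes at most 62.5 mm and 10.7 degrees, less where a joint would pass 70% of its speed; a pose out of reach is approached as far as the arm can. A call with a number of a shift or a turn outside -1 to 1 is refused whole. A call with a gripper value outside its range is refused whole. The fingers move at their own pace and stop on an object; "squeeze" is the grip in N (left out, the last holds). Time passes only in rows, so rows that repeat a pose let the fingers close, or fill a call up. It gives the time, the measured TCP pose, the force, the opening and the grip force at its end, in the units of the state.
- get_obs(): the state, without advancing time (a new reading comes with each control period).
- camera(name): name is "scene" or "top"; returns the picture (400x640x3 uint8, red, green, blue); there is no depth.
- camera_params(name): a dict with "mtx" (3x3 intrinsics, pixels), "dist" ([k1, k2, p1, p2, k3] as OpenCV has them; the pictures are not rectified), "extrinsics" (4x4, takes a point from world to camera coordinates). Camera axes: x right, y down, z forward; pixel columns grow to the right and rows downward; lengths in m; the calibration is good to about 2 mm. A picture is of the moment at which its call begins. camera_params takes no time and is no camera call.
- hand_in(): hands the job in; it is judged then, once.
The state is a dict: "clock": time; "joint_pos": joint angles; "joint_velocities": joint speeds; "tau": joint torques, N m; "position": TCP position; "ee_rot": TCP orientation; "ft_force": force on the tool from outside, world axes, zero at the start; "torque": the same for the moment, N m; "grip_width": opening from 0.0 (shut) to 1.0 (fully open); "grasp_force": force on a finger pad.
Only numpy, scipy, OpenCV 4.12 (cv2) and the standard library are available. Lean on these libraries where they do the work, as an engineer would, in place of code of your own. Each camera call takes 0.05 s, during which the arm holds its last target. There are 200 camera calls.

TASK

Pick up the brass loupe and fit it, lens end down, into the slotted ring of the inspection mount: feel for the slots with its two lugs, press it down against the spring, twist it clockwise (seen from above) to the stop, and let the spring lift it into its notches so that it stays locked there, upright, when you let go. Feel your way gently, never forcing the loupe against the mount, and do not shift the ashtray, the lead counterweight or the token dish.

Things in the scene. Friction and masses are not known exactly. Their poses are not given: they have to be found in the camera images.
- loupe: brass loupe, 76 mm tall, about 0.2 kg, loose, standing on its lens end. Origin: centre of its underside; z up along its round barrel, 30 mm in diameter, z = 0 to 50 mm. Two lugs stick out of the barrel along +x and -x: 46 mm across their tips, 7 mm wide along y, z = 6 to 12 mm. A half turn about z makes no difference.
- loupe_grip (a point): centre of the loupe's eyepiece head, 63 mm above its underside: a block 44 mm along the loupe's x (in line with the lugs), 30 mm along y and 26 mm tall (z = 50 to 76 mm above the underside). Its two flats face the loupe's +y and -y: grip these.
- mount: inspection mount, fixed. Iron block 110 x 110 x 18 mm carrying a steel bayonet ring, 68 mm outside diameter. Origin: centre of the block's underside, on the ring's vertical axis z. The ring's two entry slots lie along the block's x axis give or take 0.30 rad about z; this bearing is not measured: find it by sight or by feel. The ring does not give when the loupe twists in it.
- ring_mouth (a point): centre of the ring's top face, 45.5 mm above the mount's underside. Hole 31 mm or more across, with two opposite radial entry slots 11 mm wide reaching 26 mm from the axis. Lugs off the slots rest on the top face, the loupe's underside then 6 mm below this point; in the slots, the underside meets a sprung plate 12.5 mm below it (5 N, rising by 0.35 N per mm, bottoming 11 mm lower).
- press_depth (a point): point on the ring's axis, 26 mm above the mount's underside. With the loupe's underside below it, the lugs clear a ridge inside the ring and the loupe turns clockwise (seen from above, negative about z); anticlockwise is blocked. The plate bottoms 4 mm lower. The notches lie 0.87 rad clockwise from the slots; a hard end stop is met 0.07 rad past their middle.
- locked_seat (a point): point on the ring's axis, 29.5 mm above the mount's underside: where the middle of the loupe's underside rests once the spring has lifted the lugs 3.5 mm past the ridge into the notches (10 mm wide). Locked, it cannot turn or rise.
- counterweight: cast lead counterweight, 60 mm in diameter, 60 mm tall, stepped like a pawn; origin at the centre of its underside. Leave alone.
- ashtray: mottled brown bakelite ashtray, 90 mm in diameter, 28 mm tall; origin at the centre of its underside. Leave alone.
- token_dish: white dish of brass tokens, 120 mm in diameter, 26 mm tall; origin at the centre of its underside. Leave alone.
Things that resemble listed ones, but are neither listed nor needed, are in the scene too. What is shaped like the mount but orange or purple is not meant.

How it is judged:
On the way, in this order (a step that is already met when the one before it is completed fails the run):
1. the loupe is lifted clear of the counter (height (world z) of loupe above 0.03 m and contact force between loupe and the fingers above 1 N), for 0.1 s.
2. the loupe is pressed into the ring against the spring, below the ridge (z of loupe in the frame of mount below 0.0265 m and horizontal distance between loupe and mount below 0.004 m), for 0.05 s.
At the end, for the whole second after the job is handed in: The loupe is locked in the mount and let go: its underside 28 to 31.2 mm above the mount's underside (lugs lifted into the notches, neither still under the ridge nor sprung back up), within 4 mm of the ring's axis, upright within 0.1 rad and at rest (z of loupe in the frame of mount between 0.028 and 0.0312 m and horizontal distance between loupe and mount below 0.004 m and angle between loupe's own z axis and vertical below 0.1 rad and linear speed of loupe below 0.01 m/s); the robot touches nothing.
It fails at once if the loupe is forced against the mount with more than 40 N (contact force between loupe and mount above 40 N).
It fails at once if the ashtray, the counterweight or the token dish is shifted by more than 15 mm (distance of any of counterweight, ashtray, token_dish from where it was at the start of the episode above 0.015 m).
It also fails if it takes over 72 s, if anything falls off the work surface, if the arm or the gripper's body presses on something with over 40 N, if the wrist force passes 120 N, or if a joint passes its speed limit or range.

## Working session

There is one attempt and no reset: what is moved stays moved. The work goes in short steps, Python scripts to look and compute and a tool call to move; the robot and the scene stay as the last step left them, time stands still between calls to the robot, and variables do not carry over. Pictures are saved under pics/ and viewed, at most 10 in all, crops included, and the job is handed in when it is done.

Besides the shell and the picture viewer there is one more tool, called after "Request:" by a JSON object that holds its "op" and its "data", one argument or row to a line. step_arm: Moves the arm, as the interface text tells. Its arguments: {"type":"object","properties":{"commands":{"type":"array","items":{"type":"number"}},"squeeze":{"type":"number"}},"required":["commands"]}

```bash
mkdir -p pics; python3 - <<'E'
from workcell import *
import cv2,numpy as np
for n in("scene","top"):
    cv2.imwrite(f"pics/{n}0.png",cv2.cvtColor(camera(n),cv2.COLOR_RGB2BGR))
    p=camera_params(n); print(n,np.round(p["mtx"],1).tolist(),p["dist"],np.round(p["extrinsics"],3).tolist())
o=get_obs();print({k:np.round(v,3).tolist() for k,v in o.items()})
E
```

```text
scene [[519.5, 0.0, 331.3], [0.0, 519.5, 199.9], [0.0, 0.0, 1.0]] [-0.07885572  0.          0.          0.          0.        ] [[0.422, 0.906, 0.01, -0.263], [0.716, -0.327, -0.617, -0.391], [-0.556, 0.268, -0.787, 1.645], [0.0, 0.0, 0.0, 1.0]]
top [[452.1, 0.0, 318.3], [0.0, 452.1, 202.2], [0.0, 0.0, 1.0]] [-0.07070197  0.          0.          0.          0.        ] [[0.013, -1.0, 0.019, -0.005], [-0.995, -0.015, -0.098, 0.576], [0.098, -0.017, -0.995, 0.973], [0.0, 0.0, 0.0, 1.0]]
{'clock': 0.1, 'joint_pos': [1.144, 0.333, -0.065, 1.461, 0.022, 1.35, -0.089], 'joint_velocities': [-0.001, -0.003, 0.001, -0.001, -0.001, 0.001, 0.0], 'tau': [0.004, -62.675, 0.051, -39.243, 0.016, 0.007, -0.0], 'position': [0.245, -0.574, 0.202], 'ee_rot': [0.98, 0.201, -0.0, -0.001], 'ft_force': [-0.271, -0.242, -0.428], 'torque': [0.077, -0.014, 0.023], 'grasp_force': 0.0, 'grip_width': 1.002}
```

View pics/scene0.png

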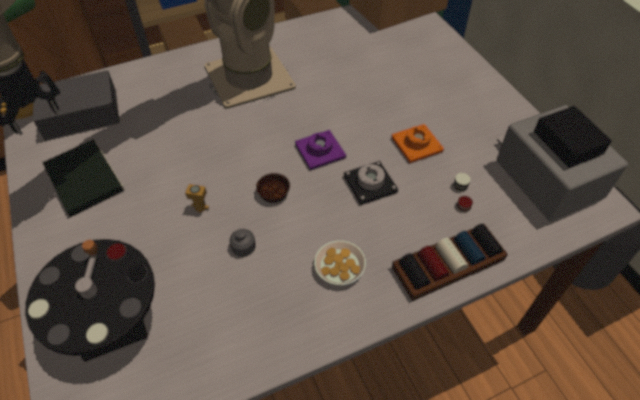

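View pics/top0.png

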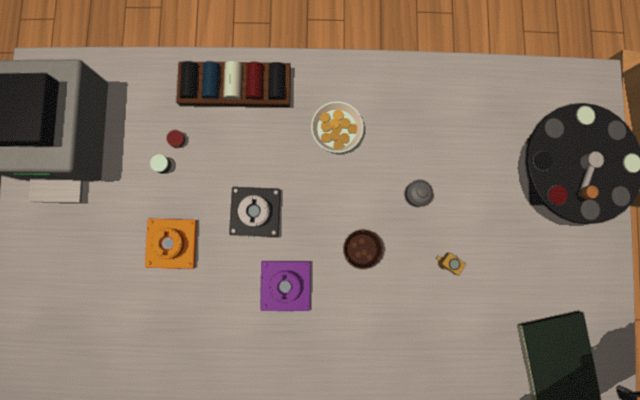

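The top view shows the loupe at about (453,264), turned, and the black mount with its steel ring at (255,211). The counterweight is at (419,193), the ashtray at (363,248) and the dish at (337,127). I'll zoom in on the loupe and mount and compute their positions.

```bash
cat > h.py <<'E'
from workcell import *
import cv2,numpy as np
from scipy.spatial.transform import Rotation as R
def ray(n,uv,z):
    p=camera_params(n);E=np.array(p["extrinsics"])
    q=cv2.undistortPoints(np.array(uv,float).reshape(-1,1,2),np.array(p["mtx"]),np.array(p["dist"])).reshape(-1,2)
    d=np.c_[q,np.ones(len(q))]@E[:3,:3]; c=-E[:3,:3].T@E[:3,3]
    return (c+d*((z-c[2])/d[:,2])[:,None])[:,:2]
def proj(n,P):
    p=camera_params(n);E=np.array(p["extrinsics"])
    return cv2.projectPoints(np.array(P,float).reshape(-1,1,3),cv2.Rodrigues(E[:3,:3])[0],E[:3,3],np.array(p["mtx"]),np.array(p["dist"]))[0].reshape(-1,2)
def st():
    o=get_obs();print({k:np.round(o[k],4).tolist() for k in("clock","position","ft_force","torque","grip_width","grasp_force")},"yaw tool y:",[round(float(v),4) for v in R.from_quat(o["ee_rot"]).as_matrix()[:,1]]);return o
E
python3 - <<'E'
from h import *
t=cv2.imread("pics/top0.png");s=cv2.imread("pics/scene0.png")
# crops: x0,y0,w,h scale 8
def c(im,x,y):return cv2.resize(im[y:y+50,x:x+66],None,fx=6,fy=6,interpolation=cv2.INTER_CUBIC)
cv2.imwrite("pics/z0.png",np.vstack([np.hstack([c(t,420,240),c(t,222,186)]),np.hstack([c(s,165,170),c(s,338,157)])]))
for n,im in(("top",t),("scene",s)):
    hsv=cv2.cvtColor(im,cv2.COLOR_BGR2HSV)
    m=cv2.inRange(hsv,(14,110,60),(32,255,255))
    x,y=(420,240) if n=="top" else (165,170)
    mm=np.zeros_like(m);mm[y:y+50,x:x+66]=m[y:y+50,x:x+66]
    cs=max(cv2.findContours(mm,0,2)[0],key=cv2.contourArea)
    print(n,cv2.minAreaRect(cs),cv2.boundingRect(cs))
g=cv2.cvtColor(t,cv2.COLOR_BGR2GRAY)
m=(g[180:245,220:290]<75).astype(np.uint8)
cs=max(cv2.findContours(m,0,2)[0],key=cv2.contourArea)+np.array([220,180])
b=cv2.boxPoints(cv2.minAreaRect(cs));w=ray("top",b,.018);print("block",w.round(4).tolist(),w.mean(0))
d=w-np.roll(w,-1,0);print(np.degrees(np.arctan2(d[:,1],d[:,0])),np.linalg.norm(d,axis=1))
hsv=cv2.cvtColor(t,cv2.COLOR_BGR2HSV)
m=((g>125)&(cv2.inRange(hsv,(0,0,0),(180,60,255))>0)).astype(np.uint8)
mm=np.zeros_like(m);mm[194:229,237:274]=m[194:229,237:274]
cs=max(cv2.findContours(mm,0,2)[0],key=cv2.contourArea);r=cv2.minEnclosingCircle(cs);print(r,ray("top",[r[0]],.0455),cv2.boundingRect(cs))
E
```

```text
top ((449.9000549316406, 262.20001220703125), (28.621667861938477, 16.54690170288086), 26.56505012512207) (437, 253, 29, 22)
scene ((196.26856994628906, 197.76419067382812), (27.225723266601562, 19.097654342651367), 82.40535736083984) (186, 185, 22, 27)
block [[0.5025, 0.1992], [0.6092, 0.198], [0.6059, 0.0869], [0.4994, 0.0892]] [0.55425061 0.14332756]
[179.31333757  88.33826013  -1.280543   -91.62964503] [0.1066325  0.11115331 0.10655777 0.11004765]
((252.7142791748047, 210.2857208251953), 15.269793510437012) [[0.55477976 0.14525096]] (238, 196, 30, 30)
```

View pics/z0.png

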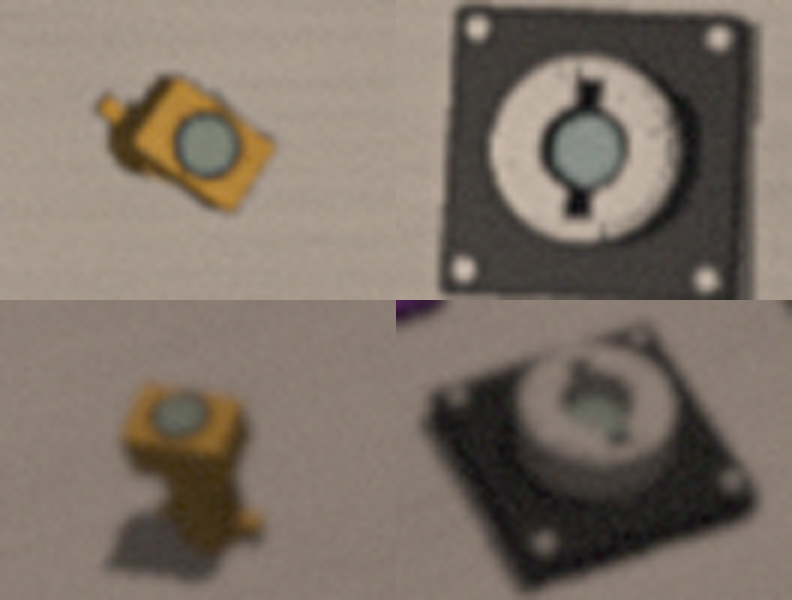

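The zoom shows the loupe head corners at crop (175,77), (275,150), (234,212) and (135,142), and a lug at (103,105). The ring's slots run from (590,80) to (577,217), slightly off the block's x axis.

```bash
python3 - <<'E'
from h import *
def px(l,ox,oy,dx=0,dy=0):return (np.array(l,float)-[dx,dy]+.5)/6-.5+[ox,oy]
h=ray("top",px([(175,77),(275,150),(234,212),(135,142)],420,240),.076)
d=h-np.roll(h,-1,0);print("head",h.mean(0),np.degrees(np.arctan2(d[:,1],d[:,0]))%180,np.linalg.norm(d,axis=1))
print("glass",ray("top",px([(207,146)],420,240),.076),"lug",ray("top",px([(103,105)],420,240),.011))
hs=ray("scene",px([(150,387),(246,405),(232,465),(123,433)],165,170,0,300),.076);print("scene head",hs.mean(0))
print("scene glass",ray("scene",px([(181,414)],165,170,0,300),.076))
r=ray("top",px([(586,148),(590,80),(577,217)],222,186,396,0),.0455);e=r[1]-r[2]
print("ring",r[0],"slots",r[1:].mean(0),np.linalg.norm(e),np.degrees(np.arctan2(e[1],e[0])))
print("ring scene",ray("scene",px([(598,421)],338,157,396,300),.0455))
b=ray("top",px([(477,28),(718,38),(705,278),(463,268)],222,186,396,0),.019);d=b-np.roll(b,-1,0);print("bolts",b.mean(0),np.degrees(np.arctan2(d[:,1],d[:,0])))
for n,p,z in(("cw",(419,193),.05),("ash",(363,248),.028),("dish",(337,127),.026),("book",(560,360),.03)):print(n,ray("top",[p],z))
st()
E
```

```text
head [ 0.44523377 -0.28365873] [ 54.57430124 145.45227531  55.44037662 147.56100816] [0.04367975 0.0263875  0.04267869 0.02706627]
glass [[ 0.44496952 -0.28443419]] lug [[ 0.45772861 -0.26574583]]
scene head [ 0.44767033 -0.2841234 ]
scene glass [[ 0.44230684 -0.28539412]]
ring [0.55487475 0.14408994] slots [0.55473889 0.14499213] 0.0498819194798977 -3.880098062333252
ring scene [[0.56539258 0.13907666]]
bolts [0.5553003  0.14567618] [ 88.45436252  -1.82024586 -91.50778975 178.42411828]
cw [[ 0.59755989 -0.21688875]]
ash [[ 0.47641484 -0.09688263]]
dish [[ 0.74809358 -0.03732865]]
book [[ 0.23115792 -0.53965862]]
{'clock': 0.1, 'position': [0.2454, -0.5744, 0.202], 'ft_force': [-0.2714, -0.2418, -0.4277], 'torque': [0.0773, -0.0138, 0.0233], 'grip_width': 1.0024, 'grasp_force': 0.0} yaw tool y: [0.3929, -0.9196, -0.0012]
```

Request:
{"op": "step_arm", "data": {
  "commands": [70, 0.055, 0.08, 0, 0, 0, 0.03, 70, 0.11, 0.16, 0, 0, 0, 0.06, 70, 0.165, 0.24, 0, 0, 0, 0.09, 70, 0.22, 0.32, 0, 0, 0, 0.12, 70, 0.28, 0.4, -0.03, 0, 0, 0.15, 70, 0.332, 0.485, -0.06, 0, 0, 0.178, 70, 0.332, 0.485, -0.09, 0, 0, 0.178, 70, 0.332, 0.485, -0.12, 0, 0, 0.178, 70, 0.332, 0.485, -0.12, 0, 0, 0.178, 70, 0.332, 0.485, -0.12, 0, 0, 0.178],
  "squeeze": 30
}}

```text
clock: 1.35
position: [0.4445, -0.2849, 0.1312]
ee_rot: [0.887, 0.462, 0.0, 0.0]
ft_force: [-0.4, 1.0, -0.4]
grip_width: 0.813
grasp_force: 0.0
```

```bash
python3 - <<'E'
from h import *
o=st();print(R.from_quat(o["ee_rot"]).as_matrix()[:,2].round(4),np.round(o["joint_pos"],2))
s=camera("scene")[:,:,::-1].copy();t=camera("top")[:,:,::-1].copy()
c=lambda im,x,y:cv2.resize(im[y:y+75,x:x+66],None,fx=6,fy=6,interpolation=cv2.INTER_CUBIC)
cv2.imwrite("pics/z1.png",np.hstack([c(s,165,150),c(t,420,220)]))
E
```

```text
{'clock': 1.35, 'position': [0.4445, -0.2849, 0.1312], 'ft_force': [-0.4094, 0.9764, -0.3586], 'torque': [-0.0237, 0.0065, -0.0136], 'grip_width': 0.813, 'grasp_force': 0.0} yaw tool y: [0.8197, -0.5728, 0.0005]
[ 4.e-04 -4.e-04 -1.e+00] [ 0.8   0.2  -0.36  1.79  0.07  1.16 -0.19]
```

View pics/z1.png

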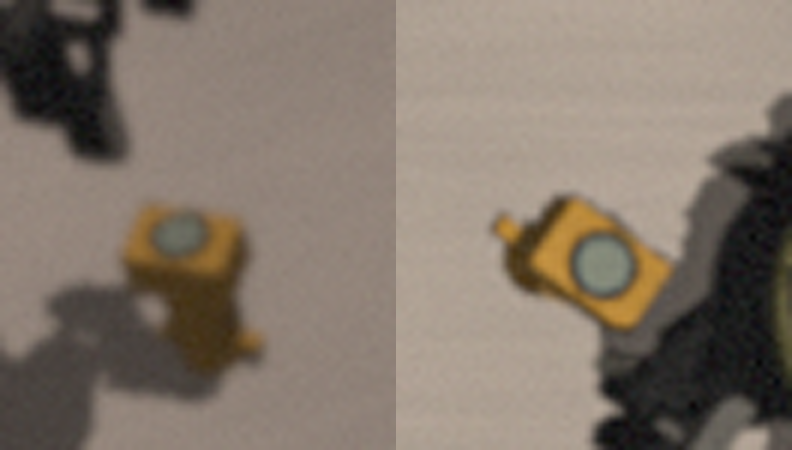

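```bash
python3 - <<'E'
from h import *
o=get_obs();M=R.from_quat(o["ee_rot"]).as_matrix();p=np.array(o["position"])
for s in(-.04,0,.04):
    P=p+M@[0,s,-.013];print(P.round(3),"top crop",(proj("top",P)[0]-[420,220])*6+[396,0],"scene crop",(proj("scene",P)[0]-[165,150])*6)
E
```

```text
[ 0.412 -0.262  0.144] top crop [599.21484939 372.57597401] scene crop [182.07753449  49.78744315]
[ 0.445 -0.285  0.144] top crop [667.04715293 271.54468309] scene crop [148.09727912 124.09788701]
[ 0.478 -0.307  0.145] top crop [734.01928331 171.30556539] scene crop [112.83486846 201.45122249]
```

Request:
{"op": "step_arm", "data": {
  "commands": [70, 0, 0, -0.05, 0, 0, 0, 70, 0, 0, -0.1, 0, 0, 0, 70, 0, 0, -0.142, 0, 0, 0, 70, 0, 0, -0.142, 0, 0, 0, 20, 0, 0, -0.142, 0, 0, 0, 20, 0, 0, -0.142, 0, 0, 0, 20, 0, 0, -0.142, 0, 0, 0, 20, 0, 0, -0.142, 0, 0, 0, 20, 0, 0, -0.142, 0, 0, 0, 20, 0, 0, -0.142, 0, 0, 0],
  "squeeze": 50
}}

```text
clock: 2.7
position: [0.4472, -0.2852, 0.048]
ee_rot: [0.886, 0.463, 0.002, 0.003]
ft_force: [1.8, -0.8, 8.7]
grip_width: 0.236
grasp_force: 4.1
```

```bash
python3 - <<'E'
from h import *
o=st()
s=camera("scene")[:,:,::-1].copy();t=camera("top")[:,:,::-1].copy();st()
c=lambda im,x,y:cv2.resize(im[y:y+75,x:x+66],None,fx=6,fy=6,interpolation=cv2.INTER_CUBIC)
cv2.imwrite("pics/z2.png",np.hstack([c(s,165,150),c(t,420,220)]))
E
```

```text
{'clock': 2.7, 'position': [0.4472, -0.2852, 0.048], 'ft_force': [1.8122, -0.8467, 8.732], 'torque': [-0.3967, -0.5879, 0.0079], 'grip_width': 0.2362, 'grasp_force': 4.0968} yaw tool y: [0.8208, -0.5712, 0.0062]
{'clock': 2.8, 'position': [0.4472, -0.2851, 0.048], 'ft_force': [2.3188, -1.6283, 7.0008], 'torque': [-0.466, -0.667, 0.0042], 'grip_width': 0.2367, 'grasp_force': 4.0961} yaw tool y: [0.8209, -0.5711, 0.0061]
```

View pics/z2.png

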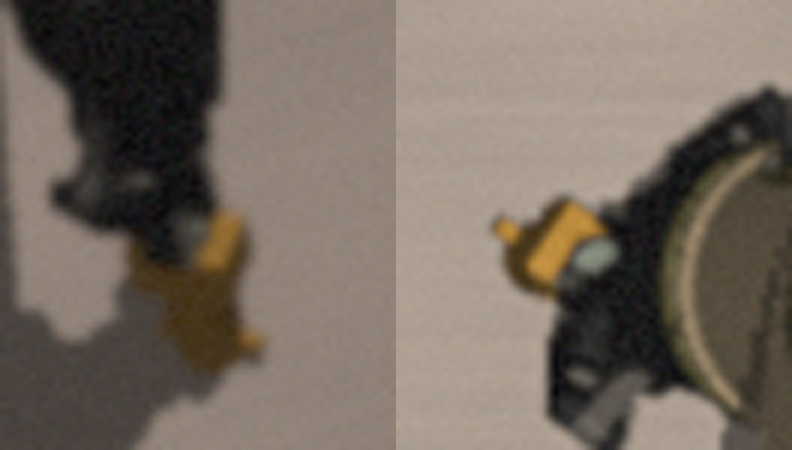

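```bash
python3 - <<'E'
from h import *
o=get_obs();M=R.from_quat(o["ee_rot"]).as_matrix();p=np.array(o["position"])
for q in([0,.01,0],[0,-.01,0],[0,.01,-.03],[0,.02,0],[0,.02,-.03],[0,0,-.12]):
    P=p+M@q;print(q,P.round(3),"top",(proj("top",P)[0]-[420,220]).round(1)*6+[396,0],"scene",((proj("scene",P)[0]-[165,150])*6).round())
for z in(.05,.076):print("head centre",z,proj("top",[.445,-.284,z])*6-[420*6-396,1320],(proj("scene",[.445,-.284,z])-[165,150])*6)
s=cv2.imread("pics/z2.png")
E
```

```text
[0, 0.01, 0] [ 0.455 -0.291  0.048] top [593.4 231.6] scene [188. 301.]
[0, -0.01, 0] [ 0.439 -0.279  0.048] top [562.8 277.2] scene [203. 264.]
[0, 0.01, -0.03] [ 0.455 -0.291  0.078] top [619.8 234.6] scene [173. 255.]
[0, 0.02, 0] [ 0.464 -0.297  0.048] top [608.4 208.8] scene [180. 320.]
[0, 0.02, -0.03] [ 0.463 -0.296  0.078] top [635.4 211.2] scene [165. 274.]
[0, 0, -0.12] [ 0.447 -0.285  0.168] top [692.4 268.8] scene [136.  87.]
head centre 0.05 [[576.5928342  260.73209023]] [[195.81960393 274.85227194]]
head centre 0.076 [[599.28673168 263.40485852]] [[183.60554125 235.05077001]]
```

The fingers closed past 30 mm to 20 mm, so they don't hold the head. They seem to sit on top of it, higher than the stated TCP. I'll open, back off and measure where the tips really are.

Request:
{"op": "step_arm", "data": {
  "commands": [20, 0, 0, 0.03, 0, 0, 0, 20, 0, 0, 0.06, 0, 0, 0, 20, 0, 0, 0.08, 0, 0, 0, 20, 0, 0, 0.1, 0, 0, 0, 20, 0, 0, 0.1, 0, 0, 0, 20, 0, 0, 0.1, 0, 0, 0, 20, 0, 0, 0.1, 0, 0, 0, 20, 0, 0, 0.1, 0, 0, 0, 20, 0, 0, 0.1, 0, 0, 0, 20, 0, 0, 0.1, 0, 0, 0]
}}

```text
clock: 4.05
position: [0.4448, -0.2837, 0.1055]
ee_rot: [0.886, 0.463, 0.0, -0.0]
ft_force: [-0.4, 0.3, -0.3]
grip_width: 0.231
grasp_force: 0.0
```

```bash
python3 - <<'E'
from h import *
o=st();M=R.from_quat(o["ee_rot"]).as_matrix();p=np.array(o["position"])
s=camera("scene")[:,:,::-1].copy();t=camera("top")[:,:,::-1].copy()
c=lambda im,x,y:cv2.resize(im[y:y+85,x:x+66],None,fx=6,fy=6,interpolation=cv2.INTER_CUBIC)
for n,im in(("scene",s),("top",t)):
    cv2.imwrite(f"pics/raw_{n}.png",im)
a,b=c(s,165,130),c(t,420,220)
for q,col in(([0,.012,0],(0,0,255)),([0,-.012,0],(0,0,255)),([0,.012,-.03],(0,255,0)),([0,-.012,-.03],(0,255,0))):
    P=p+M@q
    for im,n,off in((a,"scene",(165,130)),(b,"top",(420,220))):
        cv2.circle(im,tuple(int(v) for v in ((proj(n,P)[0]-off+.5)*6)),3,col,-1)
cv2.imwrite("pics/z3.png",np.hstack([a,b]))
E
```

```text
{'clock': 4.05, 'position': [0.4448, -0.2837, 0.1055], 'ft_force': [-0.3925, 0.316, -0.3393], 'torque': [-0.0162, 0.0125, 0.0139], 'grip_width': 0.2312, 'grasp_force': 0.0} yaw tool y: [0.8209, -0.571, -0.0]
```

View pics/z3.png

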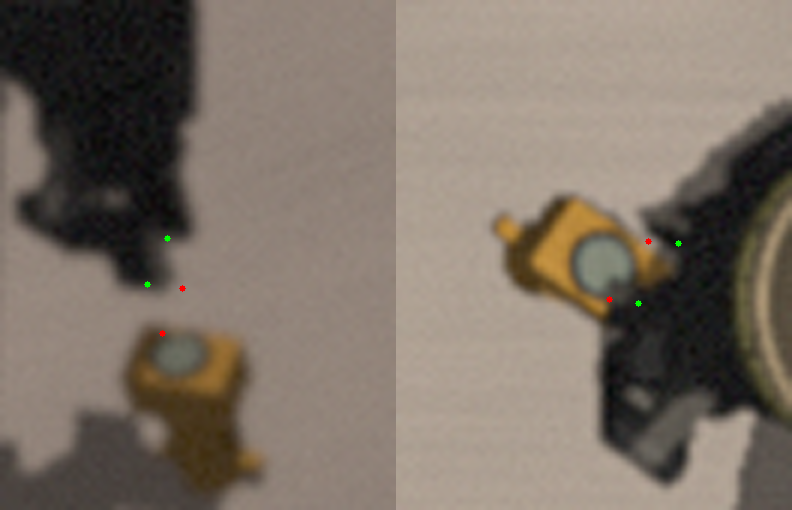

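```bash
python3 - <<'E'
from h import *
a=np.array([(157,263)])/6-.5+[165,130];b=(np.array([(635,252)])-[396,0])/6-.5+[420,220]
z=np.arange(.09,.16,.01)
for h in z:print(round(h,3),ray("scene",a,h)[0].round(4),ray("top",b,h)[0].round(4))
E
```

```text
0.09 [ 0.403 -0.282] [ 0.4505 -0.2911]
0.1 [ 0.4123 -0.2825] [ 0.4508 -0.2878]
0.11 [ 0.4216 -0.283 ] [ 0.4511 -0.2845]
0.12 [ 0.431  -0.2835] [ 0.4514 -0.2811]
0.13 [ 0.4403 -0.2839] [ 0.4517 -0.2778]
0.14 [ 0.4497 -0.2844] [ 0.452  -0.2745]
0.15 [ 0.459  -0.2849] [ 0.4523 -0.2711]
0.16 [ 0.4684 -0.2854] [ 0.4526 -0.2678]
```

The finger tips are really about 28 mm behind the reported TCP: the scene view puts them at the green dots near (140,288), and contact came at 0.048. The loupe hasn't moved, so I'll grip lower.

Request:
{"op": "step_arm", "data": {
  "commands": [70, 0, 0, 0, 0, 0, 0, 70, 0, 0, 0, 0, 0, 0, 70, 0, 0, 0, 0, 0, 0, 70, 0, 0, 0, 0, 0, 0, 70, 0, 0, -0.05, 0, 0, 0, 70, 0, 0, -0.1, 0, 0, 0, 70, 0, 0, -0.149, 0, 0, 0, 70, 0, 0, -0.149, 0, 0, 0, 20, 0, 0, -0.149, 0, 0, 0, 20, 0, 0, -0.149, 0, 0, 0],
  "squeeze": 40
}}

```text
clock: 5.4
position: [0.4456, -0.2843, 0.0175]
ee_rot: [0.886, 0.463, 0.001, 0.001]
ft_force: [-0.7, -0.3, -0.2]
grip_width: 0.401
grasp_force: 0.0
```

Request:
{"op": "step_arm", "data": {
  "commands": [20, 0, 0, 0, 0, 0, 0, 20, 0, 0, 0, 0, 0, 0, 20, 0, 0, 0, 0, 0, 0, 20, 0, 0, 0, 0, 0, 0, 20, 0, 0, 0, 0, 0, 0, 20, 0, 0, 0, 0, 0, 0, 20, 0, 0, 0, 0, 0, 0, 20, 0, 0, 0, 0, 0, 0, 20, 0, 0, 0, 0, 0, 0, 20, 0, 0, 0, 0, 0, 0]
}}

```text
clock: 6.65
position: [0.4456, -0.2843, 0.0175]
ee_rot: [0.886, 0.463, 0.0, 0.001]
ft_force: [-0.7, 0.2, 6.9]
grip_width: 0.346
grasp_force: 40.6
```

Request:
{"op": "step_arm", "data": {
  "commands": [20, 0, 0, 0.04, 0, 0, 0, 20, 0, 0, 0.09, 0, 0, 0, 20, 0, 0, 0.14, 0, 0, 0.05, 20, 0.02, 0.08, 0.167, 0, 0, 0.1, 20, 0.045, 0.16, 0.167, 0, 0, 0.15, 20, 0.07, 0.24, 0.167, 0, 0, 0.2, 20, 0.09, 0.32, 0.167, 0, 0, 0.25, 20, 0.11, 0.4, 0.167, 0, 0, 0.3, 20, 0.13, 0.48, 0.167, 0, 0, 0.35, 20, 0.15, 0.56, 0.167, 0, 0, 0.4]
}}

```text
clock: 7.9
position: [0.535, 0.0535, 0.1167]
ee_rot: [0.443, 0.897, -0.0, 0.0]
ft_force: [0.1, -0.5, -0.4]
grip_width: 0.346
grasp_force: 40.0
```

Request:
{"op": "step_arm", "data": {
  "commands": [20, 0.011, 0.055, 0, 0, 0, 0.05, 20, 0.021, 0.1, 0, 0, 0, 0.1, 20, 0.032, 0.155, 0, 0, 0, 0.15, 20, 0.032, 0.155, 0, 0, 0, 0.2, 20, 0.032, 0.155, 0, 0, 0, 0.25, 20, 0.032, 0.155, 0, 0, 0, 0.272, 20, 0.032, 0.155, 0, 0, 0, 0.272, 20, 0.032, 0.155, 0, 0, 0, 0.272, 20, 0.032, 0.155, 0, 0, 0, 0.272, 20, 0.032, 0.155, 0, 0, 0, 0.272]
}}

```text
clock: 9.15
position: [0.554, 0.1453, 0.1164]
ee_rot: [0.034, 0.999, -0.0, 0.0]
ft_force: [-0.4, -1.3, -1.8]
grip_width: 0.341
grasp_force: 40.2
```

```bash
python3 - <<'E'
from h import *
o=st();print(np.round(o["joint_pos"],2),R.from_quat(o["ee_rot"]).as_matrix()[:,2].round(4))
s=camera("scene")[:,:,::-1].copy();t=camera("top")[:,:,::-1].copy()
cv2.imwrite("pics/raw_s4.png",s);cv2.imwrite("pics/raw_t4.png",t)
u=proj("scene",[.555,.145,.08])[0];v=proj("top",[.555,.145,.08])[0];print(u,v)
c=lambda im,x,y:cv2.resize(im[y:y+100,x:x+80],None,fx=5,fy=5,interpolation=cv2.INTER_CUBIC)
x,y=int(u[0])-40,int(u[1])-60;X,Y=int(v[0])-40,int(v[1])-50;print(x,y,X,Y)
cv2.imwrite("pics/z4.png",np.hstack([c(s,x,y),c(t,X,Y)]))
E
```

```text
{'clock': 9.15, 'position': [0.554, 0.1453, 0.1164], 'ft_force': [-0.4391, -1.2534, -1.8265], 'torque': [-0.0275, -0.0006, 0.0316], 'grip_width': 0.341, 'grasp_force': 40.1686} yaw tool y: [0.0678, 0.9977, -0.0]
[ 0.38  0.42 -0.89  1.68  0.34  1.21  0.92] [ 1.e-04 -0.e+00 -1.e+00]
[372.36437334 164.28051038] [250.76807777 208.86465339]
332 104 210 158
```

View pics/z4.png

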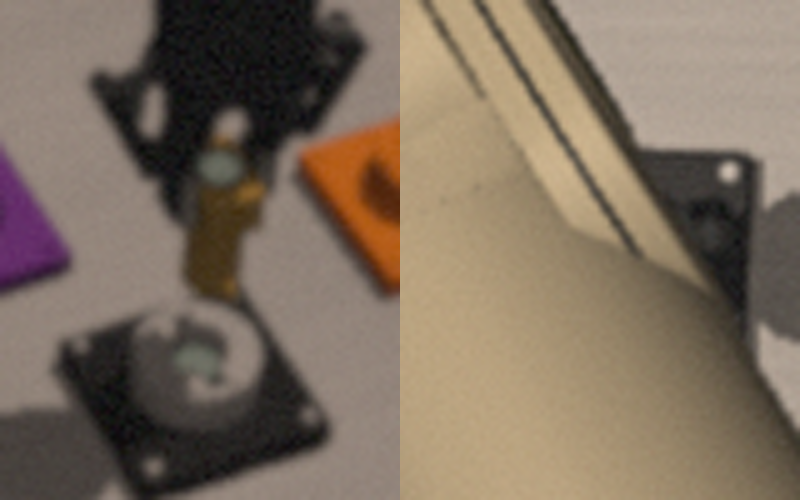

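The loupe hangs upright with its lugs lined up with the slots, and its underside is at z≈0.099. I'll lower it to just above the ring.

Request:
{"op": "step_arm", "data": {
  "commands": [20, 0.001, 0, -0.02, 0, 0, 0, 20, 0.001, 0, -0.04, 0, 0, 0, 20, 0.001, 0, -0.06, 0, 0, 0, 20, 0.001, 0, -0.07, 0, 0, 0, 20, 0.001, 0, -0.08, 0, 0, 0, 20, 0.001, 0, -0.08, 0, 0, 0, 20, 0.001, 0, -0.08, 0, 0, 0, 20, 0.001, 0, -0.08, 0, 0, 0, 20, 0.001, 0, -0.08, 0, 0, 0, 20, 0.001, 0, -0.08, 0, 0, 0]
}}

```text
clock: 10.5
position: [0.5547, 0.1452, 0.0684]
ee_rot: [0.034, 0.999, 0.0, 0.0]
ft_force: [-0.2, -0.7, -1.2]
grip_width: 0.343
grasp_force: 40.2
```

```bash
python3 - <<'E'
from h import *
o=st()
s=camera("scene")[:,:,::-1].copy()
u=proj("scene",[.555,.145,.06])[0];x,y=int(u[0])-35,int(u[1])-35;print(x,y)
cv2.imwrite("pics/z5.png",cv2.resize(s[y:y+70,x:x+70],None,fx=8,fy=8,interpolation=cv2.INTER_CUBIC))
E
```

```text
{'clock': 10.5, 'position': [0.5547, 0.1452, 0.0684], 'ft_force': [-0.1968, -0.7288, -1.2074], 'torque': [-0.0145, -0.0045, 0.0607], 'grip_width': 0.3431, 'grasp_force': 40.1998} yaw tool y: [0.0675, 0.9977, 0.0001]
336 134
```

View pics/z5.png

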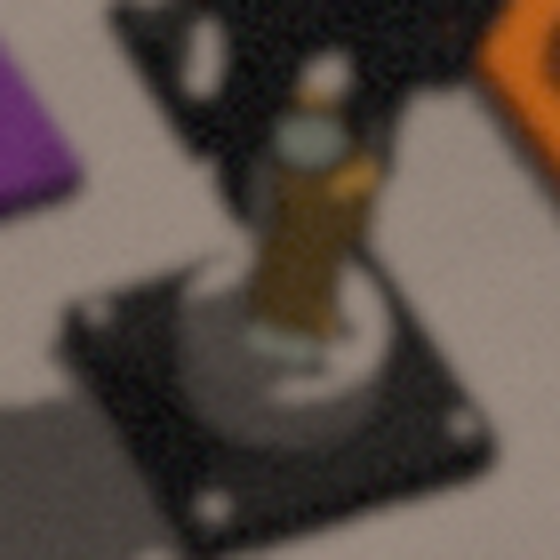

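The scene view shows the barrel over the ring with the near lug by the near slot. Now I'll feel downward.

Request:
{"op": "step_arm", "data": {
  "commands": [20, 0, 0, -0.003, 0, 0, 0, 20, 0, 0, -0.006, 0, 0, 0, 20, 0, 0, -0.008, 0, 0, 0, 20, 0, 0, -0.009, 0, 0, 0, 20, 0, 0, -0.01, 0, 0, 0, 20, 0, 0, -0.011, 0, 0, 0, 20, 0, 0, -0.012, 0, 0, 0, 20, 0, 0, -0.013, 0, 0, 0, 20, 0, 0, -0.013, 0, 0, 0, 20, 0, 0, -0.013, 0, 0, 0]
}}

```text
clock: 11.8
position: [0.555, 0.1454, 0.0618]
ee_rot: [0.034, 0.999, -0.0, 0.0]
ft_force: [-4.1, -2.5, 12.6]
grip_width: 0.345
grasp_force: 41.9
```

Request:
{"op": "step_arm", "data": {
  "commands": [20, 0, 0, 0.001, 0, 0, 0, 20, -0.0006, -0.0004, 0.001, 0, 0, 0, 20, -0.001, -0.0008, 0.001, 0, 0, 0, 20, -0.0015, -0.001, 0.001, 0, 0, 0, 20, -0.002, -0.0012, 0.001, 0, 0, 0, 20, -0.002, -0.0012, 0, 0, 0, 0, 20, -0.002, -0.0012, 0, 0, 0, 0, 20, -0.002, -0.0012, -0.001, 0, 0, 0, 20, -0.002, -0.0012, -0.001, 0, 0, 0, 20, -0.002, -0.0012, -0.001, 0, 0, 0]
}}

```text
clock: 13.05
position: [0.5545, 0.1452, 0.0616]
ee_rot: [0.034, 0.999, 0.0, 0.001]
ft_force: [-1.7, -0.4, 16.4]
grip_width: 0.342
grasp_force: 42.5
```

```bash
python3 -c "
from h import *
st()"
```

```text
{'clock': 13.05, 'position': [0.5545, 0.1452, 0.0616], 'ft_force': [-1.6554, -0.39, 16.4398], 'torque': [0.0784, 0.397, -0.0061], 'grip_width': 0.3417, 'grasp_force': 42.4998} yaw tool y: [0.0673, 0.9977, 0.0009]
```

Request:
{"op": "step_arm", "data": {
  "commands": [20, 0, 0, 0.001, 0, 0, 0, 20, -0.0008, 0, 0.001, 0, 0, 0, 20, -0.0016, 0, 0.001, 0, 0, 0, 20, -0.0024, 0, 0.001, 0, 0, 0, 20, -0.0024, 0, 0.001, 0, 0, 0, 20, -0.0024, 0, 0.0005, 0, 0, 0, 20, -0.0024, 0, 0, 0, 0, 0, 20, -0.0024, 0, 0, 0, 0, 0, 20, -0.0024, 0, 0, 0, 0, 0, 20, -0.0024, 0, 0, 0, 0, 0]
}}

```text
clock: 14.3
position: [0.5538, 0.1451, 0.0615]
ee_rot: [0.034, 0.999, 0.001, 0.002]
ft_force: [2.2, -0.2, 10.7]
grip_width: 0.346
grasp_force: 41.9
```

```bash
python3 -c "
from h import *
st()"
```

```text
{'clock': 14.3, 'position': [0.5538, 0.1451, 0.0615], 'ft_force': [2.2075, -0.1728, 10.7208], 'torque': [0.2276, -0.6882, -0.0333], 'grip_width': 0.3458, 'grasp_force': 41.9159} yaw tool y: [0.0677, 0.9977, 0.0014]
```

Request:
{"op": "step_arm", "data": {
  "commands": [20, 0.0005, 0, 0.001, 0, 0, 0, 20, 0.001, -0.0005, 0.001, 0, 0, 0, 20, 0.001, -0.001, 0.001, 0, 0, 0, 20, 0.001, -0.0015, 0.001, 0, 0, 0, 20, 0.001, -0.002, 0.001, 0, 0, 0, 20, 0.001, -0.002, 0.0005, 0, 0, 0, 20, 0.001, -0.002, 0, 0, 0, 0, 20, 0.001, -0.002, 0, 0, 0, 0, 20, 0.001, -0.002, 0, 0, 0, 0, 20, 0.001, -0.002, 0, 0, 0, 0]
}}

```text
clock: 15.55
position: [0.5525, 0.1433, 0.0599]
ee_rot: [0.034, 0.999, 0.0, -0.0]
ft_force: [-0.2, -0.6, -1.9]
grip_width: 0.346
grasp_force: 40.2
```

```bash
python3 -c "
from h import *
st()"
```

```text
{'clock': 15.55, 'position': [0.5525, 0.1433, 0.0599], 'ft_force': [-0.1782, -0.6189, -1.8614], 'torque': [-0.016, -0.0363, 0.0481], 'grip_width': 0.3455, 'grasp_force': 40.2151} yaw tool y: [0.0673, 0.9977, 0.0001]
```

It has dropped into the hole: no contact force, and the underside is at 0.042. I'll carry on down to feel the lugs.

Request:
{"op": "step_arm", "data": {
  "commands": [20, 0, 0, -0.002, 0, 0, 0, 20, 0, 0, -0.003, 0, 0, 0, 20, 0, 0, -0.004, 0, 0, 0, 20, 0, 0, -0.005, 0, 0, 0, 20, 0, 0, -0.006, 0, 0, 0, 20, 0, 0, -0.007, 0, 0, 0, 20, 0, 0, -0.008, 0, 0, 0, 20, 0, 0, -0.008, 0, 0, 0, 20, 0, 0, -0.008, 0, 0, 0, 20, 0, 0, -0.008, 0, 0, 0]
}}

```text
clock: 16.8
position: [0.5526, 0.1433, 0.0551]
ee_rot: [0.034, 0.999, 0.0, -0.0]
ft_force: [0.1, 0.5, -1.7]
grip_width: 0.344
grasp_force: 40.2
```

```bash
python3 -c "
from h import *
st()"
```

```text
{'clock': 16.8, 'position': [0.5526, 0.1433, 0.0551], 'ft_force': [0.1307, 0.4878, -1.6691], 'torque': [0.0008, 0.0249, -0.0215], 'grip_width': 0.3435, 'grasp_force': 40.218} yaw tool y: [0.0674, 0.9977, 0.0001]
```

The lugs are in the slots with no force. Pressing against the spring, part way first.

Request:
{"op": "step_arm", "data": {
  "commands": [20, 0, 0, -0.002, 0, 0, 0, 20, 0, 0, -0.004, 0, 0, 0, 20, 0, 0, -0.006, 0, 0, 0, 20, 0, 0, -0.008, 0, 0, 0, 20, 0, 0, -0.01, 0, 0, 0, 20, 0, 0, -0.012, 0, 0, 0, 20, 0, 0, -0.014, 0, 0, 0, 20, 0, 0, -0.014, 0, 0, 0, 20, 0, 0, -0.014, 0, 0, 0, 20, 0, 0, -0.014, 0, 0, 0]
}}

```text
clock: 18.05
position: [0.5526, 0.1433, 0.0468]
ee_rot: [0.034, 0.999, 0.0, 0.0]
ft_force: [-1.1, -0.3, 4.2]
grip_width: 0.344
grasp_force: 40.9
```

```bash
python3 -c "
from h import *
st()"
```

```text
{'clock': 18.05, 'position': [0.5526, 0.1433, 0.0468], 'ft_force': [-1.1065, -0.2855, 4.1669], 'torque': [-0.1856, 0.3683, -0.0312], 'grip_width': 0.3443, 'grasp_force': 40.8746} yaw tool y: [0.0674, 0.9977, 0.0001]
```

Request:
{"op": "step_arm", "data": {
  "commands": [20, 0, 0, -0.002, 0, 0, 0, 20, 0, 0, -0.004, 0, 0, 0, 20, 0, 0, -0.006, 0, 0, 0, 20, 0, 0, -0.007, 0, 0, 0, 20, 0, 0, -0.008, 0, 0, 0, 20, 0, 0, -0.009, 0, 0, 0, 20, 0, 0, -0.01, 0, 0, 0, 20, 0, 0, -0.0105, 0, 0, 0, 20, 0, 0, -0.0105, 0, 0, 0, 20, 0, 0, -0.0105, 0, 0, 0]
}}

```text
clock: 19.3
position: [0.5527, 0.1434, 0.0406]
ee_rot: [0.034, 0.999, 0.0, 0.0]
ft_force: [-2.0, -0.4, 6.4]
grip_width: 0.341
grasp_force: 41.1
```

```bash
python3 -c "
from h import *
st()"
```

```text
{'clock': 19.3, 'position': [0.5527, 0.1434, 0.0406], 'ft_force': [-2.0259, -0.4115, 6.4074], 'torque': [-0.3071, 0.5066, -0.0587], 'grip_width': 0.341, 'grasp_force': 41.1191} yaw tool y: [0.0674, 0.9977, 0.0001]
```

The underside is about 24 mm up, below the ridge. Now twisting clockwise.

Request:
{"op": "step_arm", "data": {
  "commands": [20, -0.0005, 0, 0, 0, 0, -0.02, 20, -0.0005, 0, 0, 0, 0, -0.04, 20, -0.0005, 0, 0, 0, 0, -0.06, 20, -0.0005, 0, 0, 0, 0, -0.08, 20, -0.0005, 0, 0, 0, 0, -0.1, 20, -0.0005, 0, 0, 0, 0, -0.12, 20, -0.0005, 0, 0, 0, 0, -0.14, 20, -0.0005, 0, 0, 0, 0, -0.16, 20, -0.0005, 0, 0, 0, 0, -0.18, 20, -0.0005, 0, 0, 0, 0, -0.18]
}}

```text
clock: 20.55
position: [0.5532, 0.1437, 0.041]
ee_rot: [0.312, 0.95, 0.001, 0.001]
ft_force: [-0.1, -0.5, 6.4]
grip_width: 0.345
grasp_force: 41.1
```

```bash
python3 -c "
from h import *
o=st();y=R.from_quat(o['ee_rot']).as_matrix()[:,1];print(np.arctan2(y[1],y[0])-1.5033)"
```

```text
{'clock': 20.55, 'position': [0.5532, 0.1437, 0.041], 'ft_force': [-0.1254, -0.5104, 6.3642], 'torque': [-0.0593, -0.112, -0.004], 'grip_width': 0.345, 'grasp_force': 41.0671} yaw tool y: [0.5922, 0.8058, 0.0018]
-0.5663099543540476
```

Request:
{"op": "step_arm", "data": {
  "commands": [20, 0, 0, 0, 0, 0, -0.02, 20, 0, 0, 0, 0, 0, -0.04, 20, 0, 0, 0, 0, 0, -0.06, 20, 0, 0, 0, 0, 0, -0.075, 20, 0, 0, 0, 0, 0, -0.085, 20, 0, 0, 0, 0, 0, -0.095, 20, 0, 0, 0, 0, 0, -0.1, 20, 0, 0, 0, 0, 0, -0.105, 20, 0, 0, 0, 0, 0, -0.11, 20, 0, 0, 0, 0, 0, -0.11]
}}

```text
clock: 21.8
position: [0.5533, 0.1436, 0.041]
ee_rot: [0.47, 0.883, 0.001, 0.001]
ft_force: [1.0, -0.0, 6.2]
grip_width: 0.348
grasp_force: 41.0
```

```bash
python3 -c "
from h import *
o=st();y=R.from_quat(o['ee_rot']).as_matrix()[:,1];print(np.arctan2(y[1],y[0])-1.5033)"
```

```text
{'clock': 21.8, 'position': [0.5533, 0.1436, 0.041], 'ft_force': [0.9653, -0.0102, 6.2393], 'torque': [-0.0952, -0.2548, 0.0637], 'grip_width': 0.3477, 'grasp_force': 41.0421} yaw tool y: [0.8297, 0.5582, 0.0023]
-0.9110701764364045
```

Request:
{"op": "step_arm", "data": {
  "commands": [20, 0, 0, 0, 0, 0, -0.004, 20, 0, 0, 0, 0, 0, -0.008, 20, 0, 0, 0, 0, 0, -0.012, 20, 0, 0, 0, 0, 0, -0.016, 20, 0, 0, 0, 0, 0, -0.02, 20, 0, 0, 0, 0, 0, -0.02, 20, 0, 0, 0, 0, 0, -0.02, 20, 0, 0, 0, 0, 0, -0.02, 20, 0, 0, 0, 0, 0, -0.02, 20, 0, 0, 0, 0, 0, -0.02]
}}

```text
clock: 23.05
position: [0.554, 0.1441, 0.0411]
ee_rot: [0.497, 0.868, 0.002, 0.001]
ft_force: [7.6, 2.3, 3.0]
grip_width: 0.345
grasp_force: 41.6
```

```bash
python3 -c "
from h import *
o=st();y=R.from_quat(o['ee_rot']).as_matrix()[:,1];print(np.arctan2(y[1],y[0])-1.5033)"
```

```text
{'clock': 23.05, 'position': [0.554, 0.1441, 0.0411], 'ft_force': [7.6403, 2.2848, 3.0219], 'torque': [0.5689, -1.7524, 0.6539], 'grip_width': 0.3445, 'grasp_force': 41.6207} yaw tool y: [0.8627, 0.5057, 0.0041]
-0.9731277239088519
```

The stop is felt (0.65 N m). I'll back off about 0.055 rad to the notch middle and let the spring lift it.

Request:
{"op": "step_arm", "data": {
  "commands": [20, 0, 0, 0, 0, 0, 0.01, 20, 0, 0, 0, 0, 0, 0.017, 20, 0, 0, 0, 0, 0, 0.017, 20, 0, 0, 0.002, 0, 0, 0.017, 20, 0, 0, 0.004, 0, 0, 0.017, 20, 0, 0, 0.006, 0, 0, 0.017, 20, 0, 0, 0.008, 0, 0, 0.017, 20, 0, 0, 0.009, 0, 0, 0.017, 20, 0, 0, 0.009, 0, 0, 0.017, 20, 0, 0, 0.009, 0, 0, 0.017]
}}

```text
clock: 24.3
position: [0.5532, 0.1439, 0.0463]
ee_rot: [0.474, 0.88, 0.001, 0.001]
ft_force: [5.0, 2.4, 4.1]
grip_width: 0.343
grasp_force: 41.1
```

```bash
python3 -c "
from h import *
o=st();y=R.from_quat(o['ee_rot']).as_matrix()[:,1];print(np.arctan2(y[1],y[0])-1.5033)"
```

```text
{'clock': 24.3, 'position': [0.5532, 0.1439, 0.0463], 'ft_force': [4.9504, 2.3868, 4.082], 'torque': [0.5261, -1.3108, 0.0532], 'grip_width': 0.3428, 'grasp_force': 41.126} yaw tool y: [0.8349, 0.5504, 0.0025]
-0.9204055642713337
```

Request:
{"op": "step_arm", "data": {
  "commands": [20, 0.0004, 0.0002, 0, 0, 0, 0, 20, 0.0008, 0.0004, 0, 0, 0, 0, 20, 0.0008, 0.0004, 0.0005, 0, 0, 0, 20, 0.0008, 0.0004, 0.001, 0, 0, 0, 20, 0.0008, 0.0004, 0.0015, 0, 0, 0, 20, 0.0008, 0.0004, 0.002, 0, 0, 0, 20, 0.0008, 0.0004, 0.0025, 0, 0, 0, 20, 0.0008, 0.0004, 0.0025, 0, 0, 0, 20, 0.0008, 0.0004, 0.0025, 0, 0, 0, 20, 0.0008, 0.0004, 0.0025, 0, 0, 0]
}}

```text
clock: 25.55
position: [0.5532, 0.1439, 0.047]
ee_rot: [0.474, 0.88, 0.001, 0.0]
ft_force: [6.7, 3.0, -1.9]
grip_width: 0.343
grasp_force: 40.8
```

```bash
python3 -c "
from h import *
o=st()"
```

```text
{'clock': 25.55, 'position': [0.5532, 0.1439, 0.047], 'ft_force': [6.7318, 3.0394, -1.9445], 'torque': [0.7387, -1.8142, 0.1094], 'grip_width': 0.3433, 'grasp_force': 40.7844} yaw tool y: [0.8349, 0.5504, 0.0013]
```

Request:
{"op": "step_arm", "data": {
  "commands": [20, 0.001, 0.0005, -0.0012, 0, 0, 0, 20, 0.002, 0.001, -0.0012, 0, 0, 0, 20, 0.002, 0.001, -0.0012, 0, 0, 0, 32, 0.002, 0.001, -0.0012, 0, 0, 0, 36, 0.002, 0.001, -0.0012, 0, 0, 0, 45, 0.002, 0.001, -0.0012, 0, 0, 0, 60, 0.002, 0.001, -0.0012, 0, 0, 0, 70, 0.002, 0.001, -0.0012, 0, 0, 0, 70, 0.002, 0.001, -0.0012, 0, 0, 0, 70, 0.002, 0.001, -0.0012, 0, 0, 0]
}}

```text
clock: 26.8
position: [0.5539, 0.1442, 0.0466]
ee_rot: [0.474, 0.88, 0.0, 0.0]
ft_force: [-0.7, -0.3, 0.2]
grip_width: 0.82
grasp_force: 0.0
```

Request:
{"op": "step_arm", "data": {
  "commands": [70, 0, 0, 0.01, 0, 0, 0, 70, 0, 0, 0.04, 0, 0, 0, 70, 0, 0, 0.08, 0, 0, 0, 70, 0, 0, 0.13, 0, 0, 0, 70, 0, 0, 0.2, 0, 0, 0, 70, -0.05, -0.1, 0.25, 0, 0, 0, 70, -0.05, -0.2, 0.25, 0, 0, 0, 70, -0.05, -0.3, 0.25, 0, 0, 0, 70, -0.05, -0.4, 0.25, 0, 0, 0, 70, -0.05, -0.4, 0.25, 0, 0, 0]
}}

```text
clock: 28.05
position: [0.5234, -0.1015, 0.1977]
ee_rot: [0.478, 0.878, -0.001, 0.001]
ft_force: [0.4, 0.4, -0.1]
grip_width: 0.821
grasp_force: 0.0
```

```bash
python3 - <<'E'
from h import *
st()
s=camera("scene")[:,:,::-1].copy();t=camera("top")[:,:,::-1].copy()
c=lambda im,x,y:cv2.resize(im[y:y+70,x:x+66],None,fx=6,fy=6,interpolation=cv2.INTER_CUBIC)
cv2.imwrite("pics/z6.png",np.hstack([c(s,338,130),c(t,222,176)]))
E
```

```text
{'clock': 28.05, 'position': [0.5234, -0.1015, 0.1977], 'ft_force': [0.3802, 0.377, -0.1227], 'torque': [0.0869, 0.0135, -0.0035], 'grip_width': 0.8214, 'grasp_force': 0.0} yaw tool y: [0.8394, 0.5435, -0.0003]
```

View pics/z6.png

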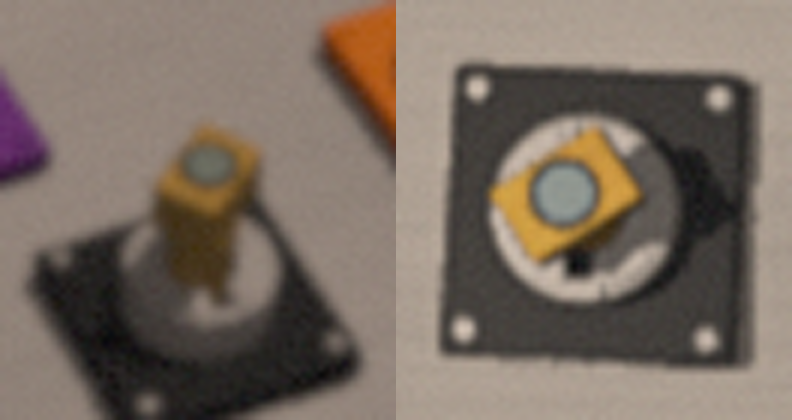

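The loupe stands upright in the ring, turned off the slot. Its glass is at scene crop (210,164) and top crop (565,193). A quick height check:

```bash
python3 - <<'E'
from h import *
a=np.array([(210,164)])/6-.42+[338,130];b=(np.array([(565,193)])-[396,0])/6-.42+[222,176]
for h in(.095,.1,.1055,.112,.117):print(h,ray("scene",a,h)[0].round(4),ray("top",b,h)[0].round(4))
E
```

```text
0.095 [0.5446 0.1499] [0.5561 0.1452]
0.1 [0.5486 0.1474] [0.5556 0.1445]
0.1055 [0.553  0.1446] [0.5552 0.1438]
0.112 [0.5581 0.1414] [0.5546 0.1429]
0.117 [0.5621 0.1389] [0.5542 0.1422]
```

```bash
python3 -c "
from workcell import *
print(hand_in())"
```

```text
the job is handed in; nothing more can be done
None
```

The loupe is in the mount, twisted to the stop and locked upright in its notches. I let it go and handed the job in at about 28 s; hand-in returned no verdict, but the final pictures put it at the locked height.

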